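Check the roller stud's thread with the ring gauge

ROBOT

A 6-joint arm with a two-finger parallel gripper is mounted at the origin on the work surface. World frame = base frame: x ahead of the robot, y to its left, z up, the work surface at z = 0. Lengths are in m, angles in degrees, forces in N, time in s.
With the tool pointing down it reaches from about 0.25 to 0.725 m from the base axis. Payload 9.7 kg.
Tool frame: the origin (TCP) lies between the finger pads; the fingertips stand 17 mm ahead of it and the grasp point (between the pads) lies 2 mm behind it; z points along the fingers, y is the direction in which the jaws open and shut (so a half turn about z gives the same grasp; the last joint's range is limited). The gripper opens to 85 mm and grips with 20 to 120 N. Pads are 22 mm wide; open, the fingers measure 114 mm over their backs; the gripper's body (76 mm by 85 mm) begins 54 mm behind the grasp point. The pads swing forward as they close: fully open they stand 13 mm farther back than shut.
Start: joints at [-70.13, 4.979, 10.078, 95.1, 0, 90], TCP at [0.187, -0.517, 0.248] pointing down, gripper open.
Joint ranges: [-179.16, 179.16], [-48.56, 103.87], [-65.8, 70.77], [-126.05, 130.52], [-82.76, 87.17], [-180, 180]. Speed limits (degrees/s): [127.2, 127.2, 147.25, 180, 180, 180].

INTERFACE

Orientations are given as [roll, pitch, yaw] about the fixed x, y, z axes, in that order (R = Rz(yaw) Ry(pitch) Rx(roll)).
In Python, from workcell import monitor, cams, order gives the robot as it stands. The module is installed in compiled form; this text tells all that it offers.
- The arm moves only by the shell command python3 -m handwheel 'ROWS' [OPENING] [FORCE]. ROWS is JSON, a list of rows, each a list of 6 numbers: the shift along the tool's x, y, z in m, then the turn, a rotation vector about the tool's x, y, z in degrees. In form: [[tx, ty, tz, wx, wy, wz], ...]. A call has exactly 8 rows; each row shifts and turns the commanded pose from where the row before left it, along the tool's axes as they then stand; what a row does not reach is not made up. A row lasts 1/12 s, in which the tool goes at most 41.7 mm and 7.16 degrees, less where a joint would pass 70% of its speed; a pose out of reach is approached as far as the arm can. A call is refused whole if a number of a shift passes 0.0417 or a number of a turn 7.16, either way. A call with a gripper value outside its range is refused whole. OPENING is the opening, from -1 (shut) to 1 (fully open), set as the call begins (- or left out, the last holds). The fingers move at their own pace and stop on an object; FORCE is the grip in N (left out, the last holds). Time passes only in rows, so rows that do not move let the fingers close, or fill a call up. It gives the time, the measured TCP pose, the force and the opening at its end, in the units of the state.
- monitor.get_obs(): the state, without advancing time (a new reading comes with each control period).
- cams.camera(name): name is "side" or "top" or "wrist"; returns a dict with "img" (420x560x3 uint8, red, green, blue), "depth" (420x560 float32, m along the optical axis (not along the pixel's ray), 0 where there is no reading), "fx", "fy", "cx", "cy" (pixels), "rvec" (rotation vector, rad) and "tvec" (3), from world to camera coordinates, as OpenCV has them; the wrist camera has in their place "tool_from_camera" (4x4, takes a point from camera to tool coordinates, whose origin is the TCP and whose axes are the flange's). Camera axes: x right, y down, z forward; pixel columns grow to the right and rows downward; lengths in m; the calibration is good to about 2 mm. A picture is of the moment at which its call begins: read the wrist's pose just before it.
- order.job_done(): hands the job in, once; it reports no verdict.
The state is a dict: "time": time; "q": joint angles; "qd": joint speeds; "joint_efforts": joint torques, N m; "ee_pos": TCP position; "tcp_rot": TCP orientation; "wrist_force": force on the tool from outside, world axes, zero at the start; "torque": the same for the moment, N m; "opening": finger opening in m.
Only numpy, scipy, OpenCV 4.12 (cv2) and the standard library are available. Lean on these libraries where they do the work, as an engineer would, in place of code of your own. Each camera call takes 0.05 s, during which the arm holds its last target. There are 200 camera calls.

TASK

Check the thread of the stud standing in the vise: take the thicker of the two ring gauges off its wooden spool, start it on the stud's upper end and screw it down by feel until the resistance rises and it sits snug on the lock nut. No more than finger-tight and no hard pressing, or the stud is wrung round in its soft jaws. Then back the gauge off a quarter of a turn so that it does not bind, let go and leave it standing there on the thread, with everything else on the bench left as it was.

Things in the scene. Friction and masses are not known exactly. Their poses are not given: they have to be found in the camera images.
- gauge: The thicker ring gauge (GO ring), loose: plain knurled steel ring, 56 mm outside diameter, 24 mm high, 0.3 to 0.4 kg, no groove outside; through bore with a coarse internal thread, 23 mm clear. Origin at the centre of its underside, z up along its axis. It starts flat on one of the two spools of the gauge stand, any way round; where its thread starts is not marked.
- gauge_top (a point): Centre of the gauge's upper face, 24 mm above its origin. Right-hand thread, two starts: clockwise from above goes down, 16 mm a full turn (a quarter turn is 4 mm), with about 1 mm of play. Let down gently it rests on the thread 4.5 to 16 mm above the nut and, kept lightly pressed, follows it when turned; if not resting on it, thread ends can butt (early torque: ease back). Friction holds it where let go.
- thin_gauge: Bystander, the NO-GO ring: also 56 mm across but only 14 mm thick and with a groove round the outside. Origin at the centre of its underside. It lies on the other spool; which spool is which changes.
- stand: Gauge stand, fixed: wooden board 85 x 205 x 10 mm with two spools 40 mm across, at y = -53 and +53 mm in its frame; their tops, on which the rings lie, are 28 mm above the bench. A dowel 18 mm across and 11 mm high stands on each inside the ring, which lifts straight off. Origin at the centre of its underside.
- vise: Bench vise, fixed: green, base 190 x 100 mm, jaws 80 mm wide with their tops 73 mm above the bench, screw and sliding bar on its -x side at 44 mm height. It holds the stud upright in soft fibre jaw linings. Origin on the bench straight under the stud's axis.
- stud_end (a point): Centre of the stud's upper end, 130.5 mm above the bench; the axis is vertical. The stud: two-start coarse right-hand thread, 27.8 mm over the ridges, 20.4 mm core. Its end is a plain cone, 13.6 mm across at the top and 7 mm high, that guides a ring on from up to about 3 mm off centre; the thread begins about 9 mm below the end.
- seat (a point): Centre of the upper face of the dark hexagonal lock nut (36 mm across flats, 12 mm thick) on the stud's axis. The nut stands 101 to 107 mm above the bench, set anew each time, and does not move under the gauge. From where the thread catches to the nut is 0.3 to 1 turn. Fully down, the gauge's underside is level with this point.
- stud (a joint): Twist of the stud in its soft jaw linings, rad, 0 at rest, positive clockwise from above (tightening). Springs back, 5 N m per rad: finger-tight, snug, is 0.3 to 0.9 N m (0.06 to 0.18 rad); above 1.0 N m (0.20 rad) it is wrung. Running free the gauge takes under 0.15 N m; on the nut, once the play is taken up (up to 0.5 rad), it rises about 0.4 N m per 0.1 rad.
- spanner: Bystander: steel spanner, 170 mm long, lying on the bench at the robot's side of the stand.
- cutter: Bystander: cloth cutter with an orange handle, 135 mm long, beyond the stand.
- tape: Bystander: empty cardboard tape core, 90 mm across, 24 mm high.
- oiler: Bystander: white bottle with black cap, 44 mm across, 105 mm high.
- plug_gauge: Bystander: plug gauge with black handle, about 127 mm long, lying on the bench beside the vise.
- beaker: Bystander: steel beaker with brush handles, 80 mm across, 200 mm high, beyond the stand.
- spare_nut: Bystander: spare hexagon nut like the lock nut, 36 mm across flats, 12 mm thick, lying flat on the bench between vise and stand.
There are look-alikes about, which are no part of the job. What is shaped like the gauge but turquoise or yellow is not meant.

How it is judged:
By the outcome, as a careful person would: the job done as asked, in the order asked, and still so for the second after the job is handed in, with the robot touching nothing.
It also fails if it takes over 72 s, if anything falls off the work surface, if the arm or the gripper's body presses on something with over 40 N, if the wrist force passes 120 N, or if a joint passes its speed limit or range.

## Working session

There is one attempt and no reset: what is moved stays moved. The work goes in short steps, Python scripts to look and compute and a shell command to move; the robot and the scene stay as the last step left them, time stands still between calls to the robot, and variables do not carry over. Pictures are saved under pics/ and viewed, about 8 in all and at most 12, crops included, and the job is handed in when it is done.

```bash
mkdir -p pics
cat > h.py <<'E'
import numpy as np, cv2
from workcell import monitor, cams, order
def cam(n):
    o=monitor.get_obs(); c=cams.camera(n); c['obs']=o; return c
def Rtcp(o):
    from scipy.spatial.transform import Rotation as R
    return R.from_euler('xyz',o['tcp_rot'],degrees=True).as_matrix()
def pose(c):  # world<-cam
    if 'rvec' in c:
        R=cv2.Rodrigues(np.array(c['rvec'],float))[0]; t=np.array(c['tvec'],float).ravel(); return R.T,-R.T@t
    T=np.array(c['tool_from_camera']); R=Rtcp(c['obs']); return R@T[:3,:3], R@T[:3,3]+np.array(c['obs']['ee_pos'])
def ray(c,u,v,z):
    R,p=pose(c); d=R@np.array([(u-c['cx'])/c['fx'],(v-c['cy'])/c['fy'],1]); return p+d*(z-p[2])/d[2]
def pts(c):
    R,p=pose(c); D=c['depth']; v,u=np.indices(D.shape)
    X=np.stack([(u-c['cx'])/c['fx']*D,(v-c['cy'])/c['fy']*D,D],-1)@R.T+p; X[D==0]=np.nan; return X
def save(c,f,crop=None,s=1):
    im=c['img'][:,:,::-1]
    if crop: im=im[crop[1]:crop[3],crop[0]:crop[2]]
    cv2.imwrite('pics/'+f,cv2.resize(im,None,fx=s,fy=s,interpolation=cv2.INTER_CUBIC))
E
python3 - <<'E'
from h import *
import pickle
print(monitor.get_obs())
t=cam('top');s=cam('side');pickle.dump((t,s),open('c0.pkl','wb'))
save(t,'top.png');save(s,'side.png')
E
```

```text
{'time': 0.0, 'q': array([-7.01290508e+01,  5.01194884e+00,  1.00332918e+01,  9.51007367e+01,
       -8.17906840e-05,  9.00008712e+01]), 'qd': array([ 0.05051014, -0.06002965,  0.0358525 ,  0.01750112,  0.03977216,
       -0.04456216]), 'joint_efforts': array([ 1.81929099e-04, -5.20395434e+01,  4.64794815e+01,  1.67322101e-02,
        6.98349163e-05,  6.94657430e-06]), 'ee_pos': array([ 0.18687114, -0.51704589,  0.24756451]), 'tcp_rot': array([-1.79920606e+02,  8.29978472e-05,  1.98700781e+01]), 'wrist_force': array([-0.47712698,  0.19739446,  0.68966807]), 'torque': array([0.01585513, 0.02796526, 0.02380407]), 'opening': 0.08556174664204737}
```

View pics/top.png

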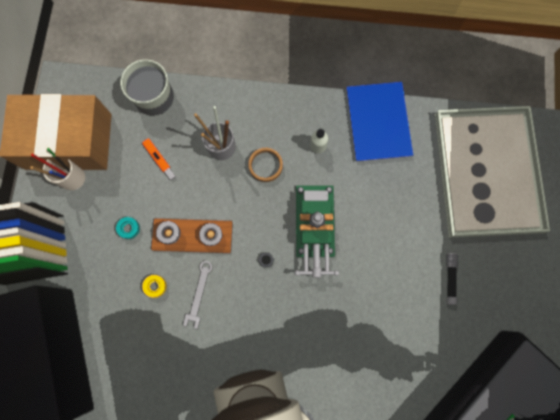

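View pics/side.png

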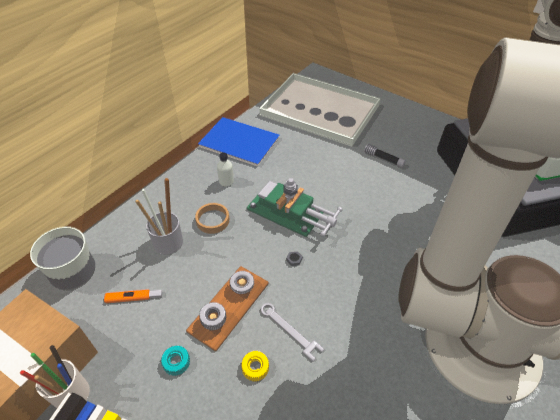

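Candidates for the gauge in the top view: grey ring L (168,233), grey ring R (210,234), turquoise ring (127,228), yellow ring (153,286) and the spare nut (265,259). The two coloured rings are excluded by the description. I'll tell the grey ones apart by their top height, using depth and a close crop.

Run:
```python
from h import *
import pickle
t,s=pickle.load(open('c0.pkl','rb'))
X=pts(t)
for n,(a,b,c,d) in dict(L=(152,217,184,250),R=(194,217,227,250),stud=(298,185,336,250)).items():
    P=X[b:d,a:c].reshape(-1,3); P=P[~np.isnan(P[:,0])]
    print(n,'zmax pct',np.percentile(P[:,2],[50,80,90,95,99,99.8]).round(4))
    for lo,hi in [(.036,.046),(.046,.060),(.115,.14)]:
        Q=P[(P[:,2]>lo)&(P[:,2]<hi)]
        if len(Q)>5: print(lo,len(Q),np.median(Q,0).round(4),((Q.min(0)+Q.max(0))/2).round(4),(Q.max(0)-Q.min(0)).round(4))
Y=pts(s)
for n,(a,b,c,d) in dict(farR=(228,268,256,296),nearL=(196,300,228,330),stud=(278,175,302,200)).items():
    P=Y[b:d,a:c].reshape(-1,3); P=P[~np.isnan(P[:,0])]
    print(n,np.percentile(P[:,2],[50,80,90,95,99,99.8]).round(4)); Q=P[P[:,2]>np.percentile(P[:,2],99)-.004]; print(np.median(Q,0).round(4))
print('fx',t['fx'],s['fx'])
a=cv2.resize(t['img'][205:260,140:245],None,fx=7,fy=5*1.4); b=cv2.resize(s['img'][260:350,180:275],None,fx=4,fy=4)
# crop side by side, within 800x600
a=cv2.resize(t['img'][210:256,146:238],(400,200),interpolation=3); b=cv2.resize(s['img'][260:350,180:280],(400,360),interpolation=3)
cc=cv2.resize(s['img'][165:245,240:350],(400,290),interpolation=3)
o=np.zeros((580,800,3),np.uint8);o[:200,:400]=a;o[200:560,:400]=b;o[:290,400:]=cc
cv2.imwrite('pics/crop1.png',o[:,:,::-1])
```

```text
L zmax pct [0.0123 0.0498 0.0524 0.0539 0.0557 0.0576]
0.036 80 [0.4947 0.3121 0.0413] [0.4924 0.3068 0.041 ] [0.0492 0.0439 0.0098]
0.046 316 [0.4967 0.3135 0.0511] [0.4965 0.3143 0.0521] [0.0554 0.0578 0.0119]
R zmax pct [0.0118 0.0403 0.0426 0.0436 0.0462 0.0476]
0.036 327 [0.5031 0.2071 0.041 ] [0.5039 0.2082 0.041 ] [0.0552 0.0563 0.01  ]
0.046 13 [0.4999 0.2179 0.0464] [0.5055 0.2083 0.0474] [0.0407 0.0463 0.0027]
stud zmax pct [0.06   0.0653 0.0746 0.1063 0.129  0.1337]
0.036 60 [ 0.4999 -0.0463  0.042 ] [ 0.5258 -0.0589  0.0408] [0.0746 0.0633 0.0096]
0.046 356 [ 0.5372 -0.0564  0.0582] [ 0.5643 -0.0533  0.053 ] [0.1521 0.0842 0.014 ]
0.115 97 [ 0.554  -0.0534  0.1239] [ 0.5563 -0.0541  0.1256] [0.0277 0.0263 0.0207]
farR [0.034  0.0406 0.0418 0.0424 0.0435 0.0452]
[0.4996 0.2082 0.0411]
nearL [0.0389 0.0504 0.0516 0.0523 0.0535 0.0544]
[0.492  0.3132 0.0512]
stud [0.0686 0.1035 0.1177 0.125  0.1307 0.1322]
[ 0.5529 -0.0527  0.1294]
fx 500.6965587331083 437.01124151276804
```

View pics/crop1.png

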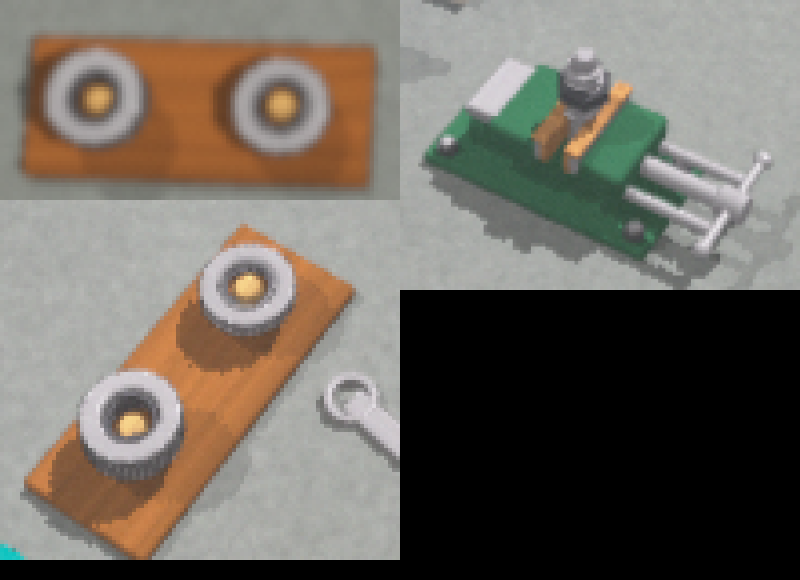

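The left ring (top view 168,233; side view 212,316) is the gauge. Its top is at 52 mm, taller and ungrooved, and sits at about (0.496, 0.314). The right ring's top is at 42 mm, so that is the NO-GO. The stud axis is at about (0.554, -0.053). I'll start moving and check the sense of joint 6.

```bash
python3 -m handwheel '[[0.024,-0.028,0,0,0,0],[0.024,-0.028,0,0,0,0],[0.024,-0.028,0,0,0,0],[0.024,-0.028,0,0,0,0],[0.024,-0.028,0,0,0,0],[0.024,-0.028,0,0,0,0],[0.024,-0.028,0,0,0,0],[0.024,-0.028,0,0,0,0]]' 1 40
python3 -c "
from h import *;o=monitor.get_obs();print(o['q'].round(1),o['tcp_rot'].round(2))
T=cams.camera('wrist');print(T['tool_from_camera'].round(3),T['fx'])"
```

```text
time: 0.77
ee_pos: [0.2914, -0.2397, 0.2481]
tcp_rot: [-180.0, -0.0, 19.8]
wrist_force: [0.4, -0.3, 0.4]
opening: 0.0856
[-39.4 -18.4 -11.1  97.3   0.  120.7] [-180.     -0.     19.84]
[[-0.    -0.964 -0.266  0.066]
 [ 1.    -0.     0.     0.   ]
 [-0.    -0.266  0.964 -0.126]
 [ 0.     0.     0.     1.   ]] 337.78907574574185
```

```bash
for i in 1 2 3 4 5; do python3 -m handwheel '[[0,0,0,0,0,-7],[0,0,0,0,0,-7],[0,0,0,0,0,-7],[0,0,0,0,0,-7],[0,0,0,0,0,-7],[0,0,0,0,0,-7],[0,0,0,0,0,-7],[0,0,0,0,0,-7]]' | grep rot; done
for i in 1 2; do python3 -m handwheel '[[-0.0237,-0.0283,0,0,0,0],[-0.0237,-0.0283,0,0,0,0],[-0.0237,-0.0283,0,0,0,0],[-0.0237,-0.0283,0,0,0,0],[-0.0237,-0.0283,0,0,0,0],[-0.0237,-0.0283,0,0,0,0],[-0.0237,-0.0283,0,0,0,0],[-0.0237,-0.0283,0,0,0,0]]'; done
python3 - <<'E'
from h import *
o=monitor.get_obs();print(o['time'],o['ee_pos'].round(4),o['q'].round(1),o['tcp_rot'].round(2))
c=cam('wrist');save(c,'w1.png')
X=pts(c)
P=X[~np.isnan(X[...,0])]
m=(np.hypot(P[:,0]-.496,P[:,1]-.314)<.045)&(P[:,2]>.046)&(P[:,2]<.058);Q=P[m]
print(len(Q),Q[:,2].mean())
(cx,cy),r=cv2.minEnclosingCircle(Q[:,:2].astype(np.float32));print(cx,cy,r,np.median(Q,0))
E
```

```text
tcp_rot: [-180.0, -0.0, 76.2]
tcp_rot: [-180.0, -0.0, 132.2]
tcp_rot: [180.0, -0.0, -171.8]
tcp_rot: [180.0, 0.0, -115.8]
tcp_rot: [180.0, 0.0, -59.8]
time: 4.82
ee_pos: [0.3933, 0.0378, 0.2482]
tcp_rot: [-180.0, -0.0, -60.1]
wrist_force: [0.9, -0.5, 0.4]
opening: 0.0854
time: 5.48
ee_pos: [0.4954, 0.3149, 0.2478]
tcp_rot: [180.0, -0.0, -60.1]
wrist_force: [0.8, 0.5, 0.5]
opening: 0.0854
5.4833 [0.4954 0.3149 0.2478] [ 32.4  10.2  15.8  95.6  -0.  -87.4] [179.97  -0.   -60.11]
2068 0.05143042405123092
0.49424129724502563 0.3122585415840149 0.028592895716428757 [0.49466042 0.31087103 0.05176743]
```

View pics/w1.png

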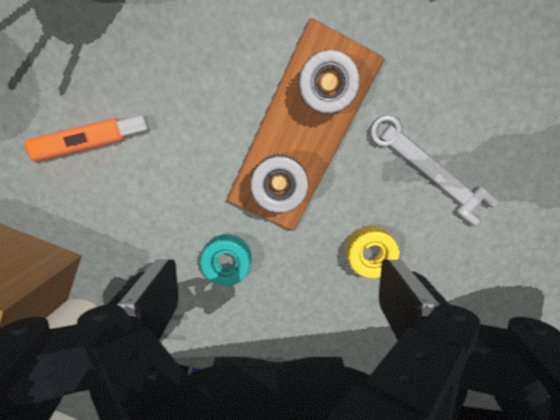

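Viewed wrist image: the gauge is at about (279,183), the nearer ring, with the turquoise ring at (225,262) and the thin ring at (330,80). I'll verify both heights and go down partway.

```bash
python3 -m handwheel '[[0.0014,0.0016,0.02,0,0,0],[0,0,0.02,0,0,0],[0,0,0.02,0,0,0],[0,0,0.02,0,0,0],[0,0,0.02,0,0,0],[0,0,0.015,0,0,0],[0,0,0.005,0,0,0],[0,0,0,0,0,0]]'
python3 - <<'E'
from h import *
c=cam('wrist');o=c['obs'];print(o['ee_pos'].round(4))
X=pts(c);P=X[~np.isnan(X[...,0])]
for n,p in dict(L=(.495,.313),R=(.503,.208)).items():
    Q=P[(np.hypot(P[:,0]-p[0],P[:,1]-p[1])<.04)&(P[:,2]>.036)&(P[:,2]<.06)]
    if len(Q)<20: print(n,len(Q));continue
    zt=np.percentile(Q[:,2],90);Q=Q[abs(Q[:,2]-zt)<.004]
    (x,y),r=cv2.minEnclosingCircle(Q[:,:2].astype(np.float32));
    print(n,len(Q),zt.round(4),np.round((x,y,r),4), 'tool',(Rtcp(o).T@(np.array([x,y,zt])-o['ee_pos'])).round(4))
E
```

```text
time: 6.2
ee_pos: [0.4938, 0.3105, 0.1267]
tcp_rot: [179.8, -0.0, -60.1]
wrist_force: [-0.2, -0.8, 0.6]
opening: 0.0856
[0.4938 0.3105 0.1267]
L 4436 0.0527 [0.4944 0.3124 0.0287] tool [-0.0014 -0.0017  0.0739]
R 6346 0.043 [0.5017 0.2067 0.0287] tool [0.0939 0.0445 0.0838]
```

```bash
python3 -m handwheel '[[-0.0014,-0.0017,0.015,0,0,0],[0,0,0.015,0,0,0],[0,0,0.015,0,0,0],[0,0,0.015,0,0,0],[0,0,0.012,0,0,0],[0,0,0.009,0,0,0],[0,0,0.005,0,0,0],[0,0,0,0,0,0]]'
python3 -m handwheel '[[0,0,0,0,0,0],[0,0,0,0,0,0],[0,0,0,0,0,0],[0,0,0,0,0,0],[0,0,0,0,0,0],[0,0,0,0,0,0],[0,0,0,0,0,0],[0,0,0,0,0,0]]' -1 40
```

```text
time: 6.92
ee_pos: [0.4951, 0.3129, 0.0417]
tcp_rot: [180.0, -0.0, -60.1]
wrist_force: [-0.6, -0.4, 0.9]
opening: 0.0853
time: 7.58
ee_pos: [0.4957, 0.3133, 0.0436]
tcp_rot: [-179.9, 0.0, -60.1]
wrist_force: [-1.4, -1.0, 6.1]
opening: 0.0523
```

Run:
```python
from h import *
c=cam('wrist');s=cam('side');o=monitor.get_obs();print(o['opening'],o['ee_pos'],o['wrist_force'])
a=cv2.resize(c['img'],(480,360));b=cv2.resize(s['img'][250:370,150:260],(320,349),interpolation=3)
q=np.zeros((360,800,3),np.uint8);q[:,:480]=a;q[:349,480:]=b
cv2.imwrite('pics/g1.png',q[:,:,::-1])
```

```text
0.05262204292232371 [0.49567878 0.31328339 0.04355084] [-2.23335393 -1.29574512  5.58038099]
```

View pics/g1.png

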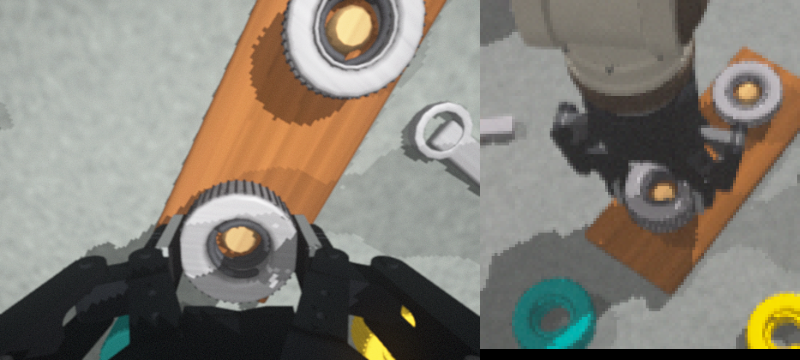

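The grip is centred and the ring is flat, gripped across its diameter. Next is lifting straight up.

```bash
python3 -m handwheel '[[0,0,-0.004,0,0,0],[0,0,-0.008,0,0,0],[0,0,-0.015,0,0,0],[0,0,-0.025,0,0,0],[0,0,-0.03,0,0,0],[0,0,-0.03,0,0,0],[0,0,-0.025,0,0,0],[0,0,-0.015,0,0,0]]'
python3 - <<'E'
from h import *
c=cam('wrist');o=c['obs'];print(o['ee_pos'].round(4),o['opening'],o['wrist_force'].round(1),o['torque'].round(3),o['tcp_rot'].round(2))
X=pts(c);P=(X[~np.isnan(X[...,0])]-o['ee_pos'])@Rtcp(o)
Q=P[(np.hypot(P[:,0],P[:,1])<.035)&(P[:,2]<.02)&(abs(P[:,1])<.024)]
print(len(Q),np.percentile(Q[:,2],[1,5,10,20,50,80]).round(4))
zt=np.percentile(Q[:,2],10);Q=Q[abs(Q[:,2]-zt)<.0045]
A=np.c_[Q[:,:2],np.ones(len(Q))];k=np.linalg.lstsq(A,Q[:,2],rcond=None)[0];print('tilt',k.round(3))
print(np.percentile(Q[:,0],[0.5,2,98,99.5]).round(4))
r=np.hypot(Q[:,0],Q[:,1]); print(r.max())
# bore: outline in image, mask annulus pixels
np.save('q.npy',Q);save(c,'l1.png',(160,140,400,420),2)
E
```

```text
time: 8.35
ee_pos: [0.4956, 0.3133, 0.1981]
tcp_rot: [-179.8, 0.0, -60.1]
wrist_force: [0.2, 0.1, -3.4]
opening: 0.0527
[0.4956 0.3133 0.1981] 0.05268823927180891 [ 0.2  0.1 -3.4] [ 0.018 -0.041  0.045] [-1.7981e+02  1.0000e-02 -6.0130e+01]
31332 [-0.0821 -0.0804 -0.0781 -0.0723 -0.0587 -0.0077]
tilt [-0.728 -0.001 -0.065]
[0.0111 0.0114 0.0208 0.0211]
0.030152105733101727
```

View pics/l1.png

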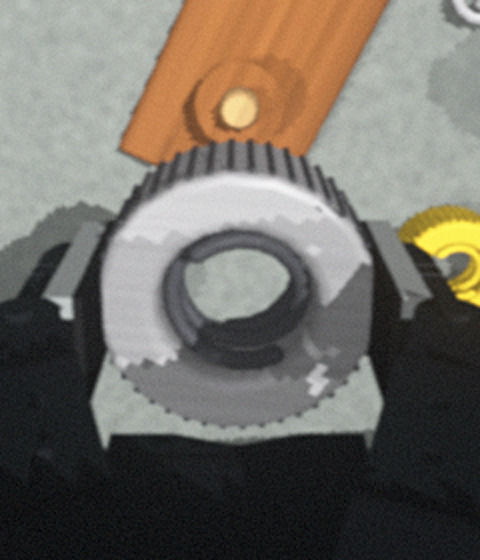

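The ring is held level, and the spool behind is empty. I read the top-face edges from this crop: left 103, right 372, top 172, bottom 425 (crop pixels, 2x). From those I compute the ring centre in the tool frame and the route to the stud.

Run:
```python
from h import *
c=cams.camera('wrist');T=np.array(c['tool_from_camera'])
def tr(u,v,z):
    d=T[:3,:3]@np.array([(u-c['cx'])/c['fx'],(v-c['cy'])/c['fy'],1]);p=T[:3,3];return p+d*(z-p[2])/d[2]
for z in(-.0084,-.007):
    t,b,l,r=[tr(160+x/2,140+y/2,z) for x,y in((238,172),(238,425),(103,295),(372,295))]
    print(z,'x',t[0],b[0],(t[0]+b[0])/2,'diam',t[0]-b[0],'| y',l[1],r[1],(l[1]+r[1])/2,r[1]-l[1])
# stud top-face centre from top and side colour/height
import pickle
t,s=pickle.load(open('c0.pkl','rb'))
for cc in (t,s):
    X=pts(cc);m=(X[...,2]>.126)&(np.hypot(X[...,0]-.555,X[...,1]+.053)<.025);v,u=np.nonzero(m);Q=X[m]
    print(len(Q),Q.mean(0).round(4),ray(cc,u.mean(),v.mean(),.1305).round(4))
```

```text
-0.0084 x 0.02807143845883734 -0.026316339591120022 0.0008775494338586591 diam 0.05438777804995736 | y -0.02501282891895679 0.026825743871393467 0.0009064574762183385 0.05183857279035026
-0.007 x 0.027604233401941534 -0.027432038849708074 8.609727611673043e-05 diam 0.05503627225164961 | y -0.02531636792448439 0.027140303546927355 0.000911967811221482 0.052456671471411746
40 [ 0.5547 -0.0539  0.1301] [ 0.5546 -0.0539  0.1305]
29 [ 0.5531 -0.0524  0.1291] [ 0.5523 -0.0513  0.1305]
```

```bash
python3 -m handwheel '[[0,0,0,0,0,-5.6],[0,0,0,0,0,-5.6],[0,0,0,0,0,-5.6],[0,0,0,0,0,-5.6],[0,0,0,0,0,-5.6],[0,0,0,0,0,-5.6],[0,0,0,0,0,-5.6],[0,0,0,0,0,-5.6]]'|grep rot
python3 -m handwheel '[[0.004,0.017,0,0,0,0],[0.0081,0.034,0,0,0,0],[0.0081,0.034,0,0,0,0],[0.0081,0.034,0,0,0,0],[0.0081,0.034,0,0,0,0],[0.0081,0.034,0,0,0,0],[0.0081,0.034,0,0,0,0],[0.0081,0.034,0,0,0,0]]' >/dev/null
python3 -m handwheel '[[0.0081,0.034,0,0,0,0],[0.0081,0.034,0,0,0,0],[0.004,0.017,0,0,0,0],[0,0,0,0,0,0],[0,0,0,0,0,0],[0,0,0,0,0,0],[0,0,0,0,0,0],[0,0,0,0,0,0]]'
python3 - <<'E'
from h import *
c=cam('wrist');o=c['obs'];print(o['ee_pos'].round(4),o['q'].round(1),o['wrist_force'].round(1),o['torque'].round(3))
X=pts(c);P=(X-o['ee_pos'])@Rtcp(o)
m=(X[...,2]>.127)&(X[...,2]<.135)&(np.hypot(X[...,0]-.554,X[...,1]+.053)<.03);v,u=np.nonzero(m)
w=ray(c,u.mean(),v.mean(),.1305);print(len(u),u.mean(),v.mean(),'w',w.round(4),X[m].mean(0).round(4),'tool',(Rtcp(o).T@(w-o['ee_pos'])).round(4))
m=(X[...,2]>.095)&(X[...,2]<.112)&(np.hypot(X[...,0]-w[0],X[...,1]-w[1])<.025)&(np.hypot(X[...,0]-w[0],X[...,1]-w[1])>.0155)
print('nut z',m.sum(),np.percentile(X[m][:,2],[5,20,50,80,95]).round(4),X[m].mean(0).round(4))
save(c,'s1.png',(140,0,420,420),1.4)
E
```

```text
tcp_rot: [179.9, 0.1, -15.1]
time: 10.45
ee_pos: [0.4834, -0.0354, 0.1939]
tcp_rot: [-180.0, 0.0, -15.3]
wrist_force: [0.9, -0.2, -3.5]
opening: 0.0523
[ 0.4834 -0.0354  0.1939] [  -4.2   -4.7   -5.6   89.1    0.  -168.9] [ 0.9 -0.2 -3.5] [-0.043  0.104  0.017]
789 277.1622306717364 100.85171102661597 w [ 0.5545 -0.0552  0.1305] [ 0.5545 -0.0551  0.13  ] tool [0.0739 0.0004 0.0634]
nut z 994 [0.1026 0.1033 0.1041 0.1047 0.1053] [ 0.555  -0.0553  0.104 ]
```

View pics/s1.png

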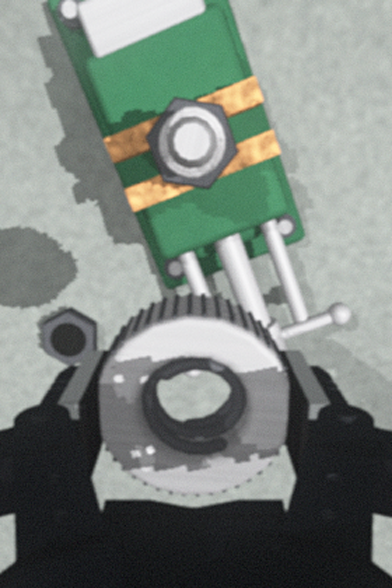

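The stud top is at (crop 190,140), 73.9 mm ahead in the tool frame and 0.4 mm to the side. The nut's upper face is at about 104 mm, within its range. So snug should read TCP z ≈ 0.120. Next I move over the stud, then down to just above it.

```bash
python3 -m handwheel '[[0.01,-0.0005,0,0,0,0],[0.02,0,0,0,0,0],[0.02,0,0,0,0,0],[0.015,0,0,0,0,0],[0.0084,0,0,0,0,0],[0,0,0,0,0,0],[0,0,0,0,0,0],[0,0,0,0,0,0]]'
python3 -m handwheel '[[0,0,0.01,0,0,0],[0,0,0.015,0,0,0],[0,0,0.01,0,0,0],[0,0,0.006,0,0,0],[0,0,0.003,0,0,0],[0,0,0,0,0,0],[0,0,0,0,0,0],[0,0,0,0,0,0]]'
python3 - <<'E'
from h import *
c=cam('wrist');o=c['obs'];print(o['ee_pos'].round(4),o['q'].round(1),o['wrist_force'].round(1),o['torque'].round(3))
save(c,'s2.png',(160,140,400,420),2)
E
```

```text
time: 11.17
ee_pos: [0.5539, -0.0549, 0.1942]
tcp_rot: [180.0, 0.0, -15.3]
wrist_force: [0.1, -0.2, -3.6]
opening: 0.052
time: 11.83
ee_pos: [0.5546, -0.0552, 0.151]
tcp_rot: [-180.0, -0.1, -15.3]
wrist_force: [0.5, 0.1, -3.7]
opening: 0.0521
[ 0.5546 -0.0552  0.151 ] [  -5.7    5.1   -0.6   84.3   -0.  -170.4] [ 0.5  0.1 -3.7] [ 0.037 -0.036  0.021]
```

View pics/s2.png

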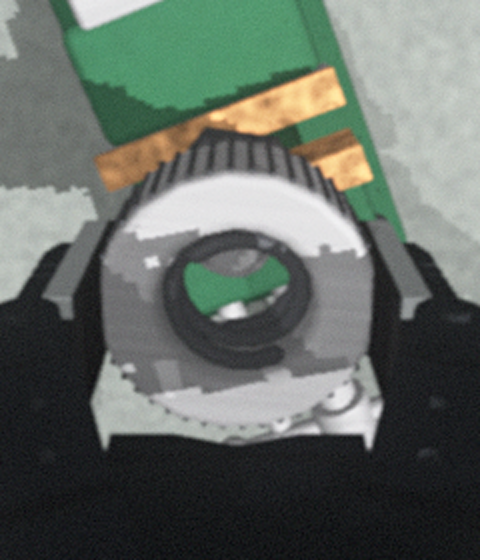

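The stud end shows through the bore, roughly in line. Descending in small steps while watching the force.

```bash
python3 -m handwheel '[[0,0,0.002,0,0,0],[0,0,0.002,0,0,0],[0,0,0.002,0,0,0],[0,0,0.002,0,0,0],[0,0,0.001,0,0,0],[0,0,0.001,0,0,0],[0,0,0,0,0,0],[0,0,0,0,0,0]]'
python3 -m handwheel '[[0,0,0.001,0,0,0],[0,0,0.001,0,0,0],[0,0,0.001,0,0,0],[0,0,0.001,0,0,0],[0,0,0,0,0,0],[0,0,0,0,0,0],[0,0,0,0,0,0],[0,0,0,0,0,0]]'
python3 -c "
from h import *;o=monitor.get_obs();print(o['ee_pos'].round(4),o['wrist_force'].round(1),o['torque'].round(3))"
```

```text
time: 12.55
ee_pos: [0.5543, -0.0552, 0.1403]
tcp_rot: [-180.0, 0.0, -15.3]
wrist_force: [-0.1, 0.5, -3.1]
opening: 0.0518
time: 13.22
ee_pos: [0.5544, -0.0551, 0.1363]
tcp_rot: [-180.0, -0.0, -15.3]
wrist_force: [0.9, 1.0, -3.7]
opening: 0.0521
[ 0.5544 -0.0551  0.1363] [ 0.9  1.  -3.7] [-0.018 -0.096 -0.005]
```

```bash
for i in 1 2; do python3 -m handwheel '[[0,0,0.0008,0,0,0],[0,0,0.0008,0,0,0],[0,0,0.0007,0,0,0],[0,0,0.0007,0,0,0],[0,0,0,0,0,0],[0,0,0,0,0,0],[0,0,0,0,0,0],[0,0,0,0,0,0]]'
python3 -c "
from h import *;o=monitor.get_obs();print(o['ee_pos'].round(4),o['wrist_force'].round(1),o['torque'].round(3))"; done
```

```text
time: 13.88
ee_pos: [0.5545, -0.0552, 0.1333]
tcp_rot: [-180.0, -0.0, -15.3]
wrist_force: [3.8, -0.1, -3.8]
opening: 0.0521
[ 0.5545 -0.0552  0.1333] [ 3.8 -0.1 -3.8] [ 0.016 -0.718  0.062]
time: 14.55
ee_pos: [0.555, -0.0549, 0.1322]
tcp_rot: [-179.9, -0.2, -15.3]
wrist_force: [1.1, 1.8, 9.0]
opening: 0.0519
[ 0.555  -0.0549  0.1322] [1.1 1.8 9. ] [ 0.54  -0.318  0.021]
```

```bash
python3 -m handwheel '[[0,0,-0.0008,0,0,2],[0,0,0.0001,0,0,3],[0,0,0.0002,0,0,4],[0,0,0.0002,0,0,4],[0,0,0.0002,0,0,4],[0,0,0.0002,0,0,4],[0,0,0.0002,0,0,4],[0,0,0.0002,0,0,4]]'
python3 -c "
from h import *;o=monitor.get_obs();print(o['ee_pos'].round(4),o['wrist_force'].round(1),o['torque'].round(3))"
```

```text
time: 15.22
ee_pos: [0.555, -0.0548, 0.1318]
tcp_rot: [-179.9, -0.1, -44.5]
wrist_force: [0.2, 2.8, 11.6]
opening: 0.052
[ 0.555  -0.0548  0.1318] [ 0.2  2.8 11.6] [ 0.52  -0.05   0.081]
```

```bash
for i in 1 2; do python3 -m handwheel '[[0,0,0.0002,0,0,4],[0,0,0.0002,0,0,4],[0,0,0.0001,0,0,4],[0,0,0.0002,0,0,4],[0,0,0.0002,0,0,4],[0,0,0.0001,0,0,4],[0,0,0.0002,0,0,4],[0,0,0.0002,0,0,4]]'|grep rot
python3 -c "
from h import *;o=monitor.get_obs();print(o['ee_pos'].round(4),o['wrist_force'].round(1),o['torque'].round(3))"; done
```

```text
tcp_rot: [-179.8, -0.0, -76.5]
[ 0.5548 -0.0549  0.1306] [-1.5  1.4 12.4] [0.482 0.326 0.061]
tcp_rot: [-179.9, 0.1, -108.5]
[ 0.5547 -0.0548  0.1293] [-2.5  3.  14. ] [0.593 0.555 0.161]
```

```bash
for i in 1 2; do python3 -m handwheel '[[0,0,-0.0002,0,0,5],[0,0,0.0002,0,0,5],[0,0,0.0002,0,0,5],[0,0,0.0002,0,0,5],[0,0,0.0003,0,0,5],[0,0,0.0002,0,0,5],[0,0,0.0002,0,0,5],[0,0,0.0002,0,0,5]]'|grep rot
python3 -c "
from h import *;o=monitor.get_obs();print(o['ee_pos'].round(4),o['wrist_force'].round(1),o['torque'].round(3),o['q'][5])"; done
```

```text
tcp_rot: [-180.0, 0.1, -148.5]
[ 0.5545 -0.0546  0.1277] [-2.4  2.8 11.2] [0.912 0.458 0.092] -37.11161478494298
tcp_rot: [179.9, 0.1, 171.5]
[ 0.5545 -0.0544  0.126 ] [-1.7  5.3  8.4] [1.098 0.276 0.118] 2.890188711621562
```

```bash
for i in 1 2; do python3 -m handwheel '[[0,0.0004,0.0002,0,0,5],[0,0,0.0002,0,0,5],[0,0,0.0002,0,0,5],[0,0,0.0002,0,0,5],[0,0,0.0002,0,0,5],[0,0,0.0002,0,0,5],[0,0,0.0002,0,0,5],[0,0,0.0003,0,0,5]]'|grep rot
python3 -c "
from h import *;o=monitor.get_obs();print(o['ee_pos'].round(4),o['wrist_force'].round(1),o['torque'].round(3),o['q'][5])"; done
```

```text
tcp_rot: [179.9, 0.0, 131.5]
[ 0.5546 -0.0542  0.1242] [-0.3  4.7  9.1] [0.852 0.077 0.039] 42.93004081818958
tcp_rot: [179.9, -0.0, 91.4]
[ 0.5548 -0.0541  0.1224] [-0.4  2.9  7.8] [0.605 0.175 0.123] 82.96282683539734
```

```bash
for i in 1 2; do python3 -m handwheel '[[0,0,0.0001,0,0,3],[0,0,0.0001,0,0,3],[0,0,0.0001,0,0,3],[0,0,0.0002,0,0,3],[0,0,0.0001,0,0,3],[0,0,0.0001,0,0,3],[0,0,0.0002,0,0,3],[0,0,0.0001,0,0,3]]'|grep rot
python3 -c "
from h import *;o=monitor.get_obs();print(o['ee_pos'].round(4),o['wrist_force'].round(1),o['torque'].round(3),o['q'][5])"; done
```

```text
tcp_rot: [179.9, -0.1, 67.5]
[ 0.5549 -0.0541  0.1213] [-0.4  2.9  7.2] [0.649 0.032 0.111] 106.86257246891573
tcp_rot: [180.0, -0.1, 43.5]
[ 0.5549 -0.0541  0.1203] [0.4 2.8 7.1] [ 0.654 -0.064  0.058] 130.86500458962485
```

```bash
for i in 1 2; do python3 -m handwheel '[[0,0,0.0001,0,0,2],[0,0,0.0001,0,0,2],[0,0,0.0001,0,0,2],[0,0,0.0001,0,0,2],[0,0,0.0001,0,0,2],[0,0,0.0001,0,0,2],[0,0,0.0001,0,0,2],[0,0,0,0,0,2]]'|grep rot
python3 -c "
from h import *;o=monitor.get_obs();print(o['ee_pos'].round(4),o['wrist_force'].round(1),o['torque'].round(3),o['q'][5])"; done
```

```text
tcp_rot: [180.0, -0.1, 27.6]
[ 0.555  -0.0541  0.1196] [1.5 1.8 6.9] [ 0.546 -0.096  0.06 ] 146.81249263206243
tcp_rot: [180.0, -0.2, 11.6]
[ 0.5552 -0.0543  0.1195] [ 0.3  2.2 10.6] [0.379 0.053 0.138] 162.80674405487306
```

The descent stopped at TCP z 0.1195, the predicted nut height, with only light torque, so the gauge is on the nut and taking up play. Joint 6 is near its end, so I let go, turn back 70° and regrasp.

```bash
python3 -m handwheel '[[0,0,-0.0005,0,0,0],[0,0,-0.0005,0,0,0],[0,0,-0.0005,0,0,0],[0,0,0,0,0,0],[0,0,0,0,0,0],[0,0,0,0,0,0],[0,0,0,0,0,0],[0,0,0,0,0,0]]' - 40|grep force
python3 -m handwheel '[[0,0,0,0,0,0],[0,0,0,0,0,0],[0,0,0,0,0,0],[0,0,0,0,0,0],[0,0,0,0,0,0],[0,0,0,0,0,-5],[0,0,0,0,0,-7],[0,0,0,0,0,-7]]' 1
python3 -m handwheel '[[0,0,0,0,0,-7],[0,0,0,0,0,-7],[0,0,0,0,0,-7],[0,0,0,0,0,-7],[0,0,0,0,0,-7],[0,0,0,0,0,-7],[0,0,0,0,0,-7],[0,0,0,0,0,0]]'
python3 - <<'E'
from h import *
o=monitor.get_obs();print(o['ee_pos'].round(4),o['wrist_force'].round(1),o['torque'].round(3),o['q'][5])
c=cam('wrist');save(c,'r1.png',(140,100,420,420),2)
E
```

```text
wrist_force: [2.4, 3.7, 5.4]
time: 23.22
ee_pos: [0.5545, -0.0546, 0.1189]
tcp_rot: [-180.0, 0.0, 31.0]
wrist_force: [0.8, 0.1, -0.6]
opening: 0.0855
time: 23.88
ee_pos: [0.5545, -0.0546, 0.119]
tcp_rot: [-180.0, 0.0, 80.0]
wrist_force: [0.7, 0.1, 0.0]
opening: 0.0854
[ 0.5545 -0.0546  0.119 ] [0.7 0.1 0. ] [ 0.016 -0.022 -0.002] 94.39531951828288
```

View pics/r1.png

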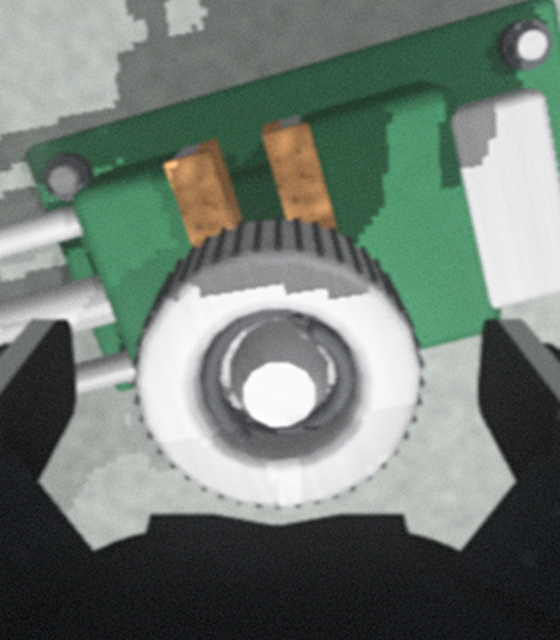

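The gauge sits concentric and flat on the stud, and nothing else was disturbed. I regrasp and tighten by feel.

```bash
python3 -m handwheel '[[0,0,0,0,0,0],[0,0,0,0,0,0],[0,0,0,0,0,0],[0,0,0,0,0,0],[0,0,0,0,0,0],[0,0,0,0,0,0],[0,0,0,0,0,0],[0,0,0,0,0,0]]' -1 40
python3 -c "
from h import *;o=monitor.get_obs();print(o['ee_pos'].round(4),o['wrist_force'].round(1),o['torque'].round(3),o['q'][5])"
python3 -m handwheel '[[0,0,0,0,0,1],[0,0,0,0,0,1],[0,0,0,0,0,1],[0,0,0,0,0,1],[0,0,0,0,0,1],[0,0,0,0,0,1],[0,0,0,0,0,0],[0,0,0,0,0,0]]'|grep rot
python3 -c "
from h import *;o=monitor.get_obs();print(o['ee_pos'].round(4),o['wrist_force'].round(1),o['torque'].round(3),o['q'][5])"
```

```text
time: 24.6
ee_pos: [0.5549, -0.0545, 0.1195]
tcp_rot: [180.0, -0.0, 79.7]
wrist_force: [-0.1, -0.4, 5.4]
opening: 0.0522
[ 0.5549 -0.0545  0.1195] [-0.1 -0.4  5.4] [-0.059  0.055 -0.034] 94.73254574823005
tcp_rot: [180.0, -0.0, 73.7]
[ 0.5549 -0.0544  0.1195] [0.3 0.2 5.7] [0.058 0.017 0.1  ] 100.73029862658872
```

```bash
for i in 1 2; do python3 -m handwheel '[[0,0,0,0,0,1],[0,0,0,0,0,1],[0,0,0,0,0,1],[0,0,0,0,0,1],[0,0,0,0,0,1],[0,0,0,0,0,0],[0,0,0,0,0,0],[0,0,0,0,0,0]]'|grep rot
python3 -c "
from h import *;o=monitor.get_obs();print(o['ee_pos'].round(4),o['wrist_force'].round(1),o['torque'].round(3),o['q'][5])"; done
```

```text
tcp_rot: [180.0, -0.0, 68.7]
[ 0.5549 -0.0544  0.1195] [-1.5  0.   5.3] [ 0.104 -0.011  0.295] 105.71063197029166
tcp_rot: [180.0, -0.0, 63.7]
[ 0.5549 -0.0544  0.1195] [0.1 0.4 4.6] [ 0.07  -0.026  0.487] 110.69512944728875
```

```bash
python3 -m handwheel '[[0,0,0,0,0,1],[0,0,0,0,0,1],[0,0,0,0,0,1],[0,0,0,0,0,0],[0,0,0,0,0,0],[0,0,0,0,0,0],[0,0,0,0,0,0],[0,0,0,0,0,0]]'|grep rot
python3 -c "
from h import *;o=monitor.get_obs();print(o['ee_pos'].round(4),o['wrist_force'].round(1),o['torque'].round(3),o['q'][5])"
```

```text
tcp_rot: [180.0, -0.0, 60.7]
[ 0.5549 -0.0544  0.1195] [0.4 0.8 5. ] [0.046 0.021 0.644] 113.68212220230357
```

Snug at 0.64 N·m, z steady at the nut. I back off about 94°, which covers a quarter turn plus part of the stud's spring-back, lifting with the thread.

```bash
python3 -m handwheel '[[0,0,0,0,0,-3],[0,0,0,0,0,-4],[0,0,-0.0002,0,0,-4],[0,0,-0.0002,0,0,-4],[0,0,-0.0002,0,0,-4],[0,0,-0.0002,0,0,-4],[0,0,-0.0002,0,0,-4],[0,0,-0.0001,0,0,-4]]'|grep rot
python3 -c "
from h import *;o=monitor.get_obs();print(o['ee_pos'].round(4),o['wrist_force'].round(1),o['torque'].round(3),o['q'][5])"
python3 -m handwheel '[[0,0,-0.0002,0,0,-4],[0,0,-0.0002,0,0,-4],[0,0,-0.0002,0,0,-4],[0,0,-0.0002,0,0,-4],[0,0,-0.0001,0,0,-4],[0,0,-0.0002,0,0,-4],[0,0,-0.0002,0,0,-4],[0,0,-0.0001,0,0,-4]]'|grep rot
python3 -c "
from h import *;o=monitor.get_obs();print(o['ee_pos'].round(4),o['wrist_force'].round(1),o['torque'].round(3),o['q'][5])"
```

```text
tcp_rot: [-180.0, 0.0, 91.9]
[ 0.5548 -0.0545  0.1196] [ 2.4 -0.2 -2. ] [-0.138 -0.54  -0.013] 82.53570486273598
tcp_rot: [180.0, -0.0, 123.9]
[ 0.5549 -0.0545  0.1209] [ 3.2 -0.5 -1.6] [-0.014 -0.706 -0.023] 50.534782239806184
```

```bash
python3 -m handwheel '[[0,0,-0.0002,0,0,-4],[0,0,-0.0002,0,0,-4],[0,0,-0.0002,0,0,-4],[0,0,-0.0002,0,0,-4],[0,0,-0.0002,0,0,-4],[0,0,-0.0002,0,0,-4],[0,0,-0.0001,0,0,-4],[0,0,-0.0001,0,0,-3]]'|grep rot
python3 -m handwheel '[[0,0,0,0,0,0],[0,0,0,0,0,0],[0,0,0,0,0,0],[0,0,0,0,0,0],[0,0,0,0,0,0],[0,0,0,0,0,0],[0,0,0,0,0,0],[0,0,0,0,0,0]]'|grep rot
python3 -c "
from h import *;o=monitor.get_obs();print(o['ee_pos'].round(4),o['wrist_force'].round(1),o['torque'].round(3),o['q'][5])"
```

```text
tcp_rot: [180.0, -0.0, 154.9]
tcp_rot: [180.0, -0.0, 154.6]
[ 0.5549 -0.0543  0.1224] [ 5.8  0.9 -5. ] [ 0.202 -1.03   0.024] 19.830946826352452
```

```bash
python3 -m handwheel '[[0,0,0,0,0,0],[0,0,0,0,0,0],[0,0,0,0,0,0],[0,0,0,0,0,0],[0,0,0,0,0,0],[0,0,0,0,0,0],[0,0,0,0,0,0],[0,0,0,0,0,0]]' 1 | grep -E 'force|open'
python3 -m handwheel '[[0,0,-0.01,0,0,0],[0,0,-0.02,0,0,0],[0,0,-0.025,0,0,0],[0,0,-0.025,0,0,0],[0,0,-0.025,0,0,0],[0,0,-0.02,0,0,0],[0,0,-0.01,0,0,0],[0,0,0,0,0,0]]'
python3 - <<'E'
from h import *
c=cam('wrist');o=c['obs'];X=pts(c);r=np.hypot(X[...,0]-.5546,X[...,1]+.0548)
m=(r>.016)&(r<.026)&(X[...,2]>.1);Q=X[m];print(len(Q),np.percentile(Q[:,2],[10,50,90]).round(4))
A=np.c_[Q[:,:2]-[.5546,-.0548],np.ones(len(Q))];print(np.linalg.lstsq(A,Q[:,2],rcond=None)[0].round(4))
t=cam('top');s=cam('side')
q=np.zeros((590,800,3),np.uint8)
q[:300,:400]=cv2.resize(c['img'],(400,300));q[:300,400:]=cv2.resize(t['img'],(400,300))
q[300:590,:400]=cv2.resize(s['img'][165:245,240:350],(400,290),interpolation=3);q[300:590,400:]=cv2.resize(s['img'][120:400,60:446],(400,290))
cv2.imwrite('pics/f1.png',q[:,:,::-1])
E
```

```text
wrist_force: [-0.1, -0.5, 0.1]
opening: 0.0852
time: 31.27
ee_pos: [0.5553, -0.0546, 0.2608]
tcp_rot: [179.9, 0.2, 154.7]
wrist_force: [0.0, 1.0, 0.1]
opening: 0.0851
7242 [0.1304 0.3285 0.3418]
[-4.7299  2.2205  0.2154]
```

View pics/f1.png

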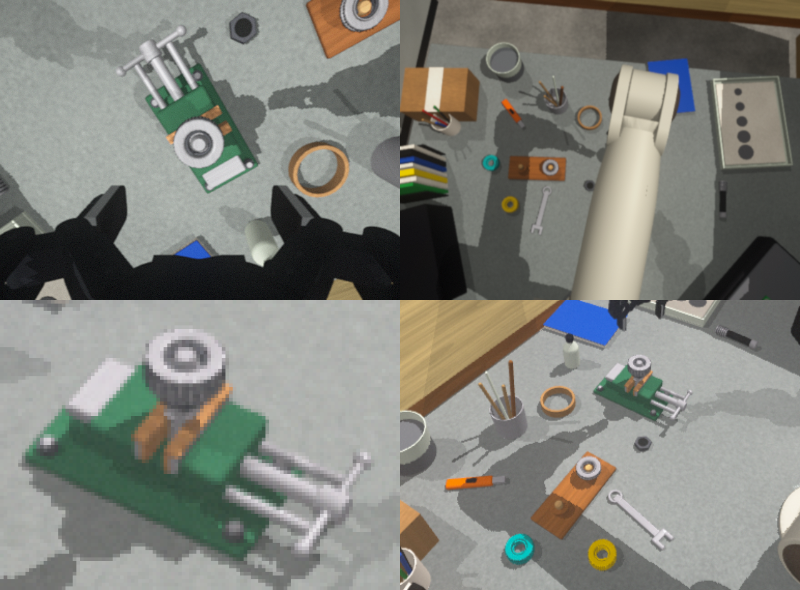

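The gauge stands level on the stud, and the bystanders are where they were. One last height check, then hand in.

Run:
```python
from h import *
c=cam('wrist');X=pts(c);r=np.hypot(X[...,0]-.5546,X[...,1]+.0548)
m=(r>.016)&(r<.026)&(X[...,2]>.11)&(X[...,2]<.15);Q=X[m]
A=np.c_[Q[:,:2]-[.5546,-.0548],np.ones(len(Q))];k=np.linalg.lstsq(A,Q[:,2],rcond=None)[0];print(len(Q),np.median(Q,0).round(4),k.round(4))
if abs(k[2]-.131)<.003 and np.hypot(*k[:2])<.05: order.job_done();print('done')
```

```text
2149 [ 0.5538 -0.0545  0.1308] [0.0044 0.0097 0.1307]
the job is handed in; nothing more can be done
done
```

I took the thicker gauge off its spool, screwed it down to the lock nut, backed it off a quarter turn and left it standing on the thread. I handed the job in at about 31 s, well inside the 72 s limit.

- **Screwing down:** The gauge first rested about 13 mm above the nut and followed the thread with about 0.16 N·m or less. I let go and regrasped once near the nut, because the last joint was close to its limit.
- **Snug:** The torque rose to 0.64 N·m with the height steady. That is inside the finger-tight range of 0.3 to 0.9 N·m.
- **Backing off:** I turned it back 94° in the world frame. Allowing for the stud springing back, that is about 87° relative to the thread.
- **Last checks:** The gauge's top face is at 130.7 mm and level within about 0.6°, so its underside is about 2.7 mm above the nut. That is less than the 4 mm a quarter turn gives; I put most of the difference down to the roughly 1 mm of thread play. In the final picture everything else on the bench looked where it was, and the gripper was open and clear.
- **Disagreements:**
  - The gripper read 52 mm on the 56 mm ring.
  - The cameras differed by about 4 mm on the stud's position; I used the wrist camera's figure.
  - Just before release there was a sideways force of about 6 N; it was gone once the gripper opened.

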